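# Seat the round insert in a microscope stage and swing its clip over

## Task

Push the loose metal insert across the black microscope stage until it drops into the round recess and lies flush, then push the orange-knobbed clip round to its stop so that it reaches over the insert. Only push: never lift the insert off the stage or let it slip off the side. Leave the objective, the culture flask and the screwdriver as they are, and finish with the hand clear.

Things in the scene. Friction and masses are not known exactly. Their poses are not given: they have to be found in the camera images.
- stage: Fixed black microscope stage plate, 180 mm (its x) by 260 mm (its y), 18 mm thick, held in a low aluminium cradle so that its flat top is 40 mm above the work surface. Origin: centre of the footprint at work-surface height. It may be turned any way about the vertical. In its frame the recess is at (0, -45) mm, the clip's pivot at (65, -70) mm, the objective stands near (-68, -108) mm and the insert starts somewhere in the half y > 0.
- recess (a point): Centre of the floor of the round recess in the stage: 74 mm in diameter, 8 mm deep, so its floor is 32 mm above the work surface; grey floor with a black middle. Its rim has a 1 mm chamfer and is level with the stage's top. Axes as the stage's.
- insert: Loose round aluminium stage insert with a small glass window on top, 70 mm in diameter, 8 mm thick, about 60 to 120 g. Origin: centre of its underside. It starts flat on the stage's top beside the recess (underside 40 mm above the work surface); seated, its underside is on the recess floor (32 mm) and its top is level with the stage. When its centre passes the recess's edge it tips nose-down by about 0.1 rad, and it drops flat when its trailing edge is pushed inside.
- clip (a joint): Angle of the steel clip on its vertical pivot: 0 = wide open, 1.4 rad = at its stop, with the arm pointing towards the recess and its knob over the insert. It grows as the arm turns clockwise seen from above. It starts between 0 and 0.3. Light friction (about 0.6 N at the knob); it stays where it is left. The arm is 11 mm wide, its underside 3 mm and its top 6 mm above the stage's top.
- clip_knob (a point): Centre of the top of the clip's upright orange knob, 12 mm in diameter, standing at 50 mm from the pivot; the knob rises from the arm to 30 mm above the stage's top (70 mm above the work surface).
- clip_pivot (a point): The clip's pivot axis, at the height of the stage's top. A steel boss of 16 mm diameter stands 7.5 mm above the stage there.
- objective: Loose steel microscope objective with a green band, 28 mm in diameter, 40 mm tall, standing upright on the stage near a corner. Origin: centre of its underside. To be left alone.
- flask: Loose clear culture flask with an orange cap lying on the table, about 112 x 55 x 26 mm. Origin: underside, middle of its body. To be left alone.
- driver: Loose screwdriver, 150 mm long, lying on the table. To be left alone.
There are look-alikes about, which are no part of the job. Of the things like the insert, leave any that is blue or purple; of the rest the smaller one is meant.

How it is judged:
On the way, in this order (a step that is already met when the one before it is completed fails the run):
1. the insert lies flush in the recess, with the clip still open (horizontal distance between insert and recess below 0.004 m and z of insert in the frame of recess below 0.0015 m and angle between insert's own z axis and vertical below 0.03 rad and value of joint clip below 0.9 rad), for 0.2 s.
2. the clip has been pushed round to its stop (value of joint clip above 1.25 rad), for 0.2 s.
At the end, for the whole second after the job is handed in: The insert lies still and flush in the recess (within 4 mm of its centre, underside within 1.5 mm of the floor, tilt below 0.03 rad) and the clip is within 0.15 rad of its stop (horizontal distance between insert and recess below 0.004 m and z of insert in the frame of recess below 0.0015 m and angle between insert's own z axis and vertical below 0.03 rad and linear speed of insert below 0.01 m/s and value of joint clip above 1.25 rad); the robot touches nothing.
It fails at once if the insert is lifted off the stage (its centre more than 5 mm above where it slides) (z of insert in the frame of stage above 0.045 m).
It fails at once if the insert is tipped up or falls off the stage (angle between insert's own z axis and vertical above 0.4 rad or z of insert in the frame of stage below 0.025 m).
It fails at once if the objective, flask or screwdriver is moved by more than 15 mm or the objective is knocked over (distance of any of objective, flask, driver from where it was at the start of the episode above 0.015 m or angle between objective's own z axis and vertical above 0.3 rad).
It also fails if it takes over 48 s, if anything falls off the work surface, if the arm or the gripper's body presses on something with over 40 N, if the wrist force passes 120 N, or if a joint passes its speed limit or range.

## Robot

A 6-joint arm with a two-finger parallel gripper is mounted at the origin on the work surface. World frame = base frame: x ahead of the robot, y to its left, z up, the work surface at z = 0. Lengths are in m, angles in rad, forces in N, time in s.
With the tool pointing down it reaches from about 0.35 to 0.775 m from the base axis. Payload 5.5 kg.
Tool frame: the origin (TCP) lies where the fingers leave the gripper's body, on its centre line; the fingertips stand 73 mm ahead of it and the grasp point (between the pads) lies 54 mm ahead of it; z points along the fingers, y is the line along which they close (so a half turn about z gives the same grasp; the last joint's range is limited). The gripper opens to 85 mm and grips with 20 to 120 N. Pads are 22 mm wide; open, the fingers measure 114 mm over their backs; the gripper's body (76 mm by 85 mm) begins 54 mm behind the grasp point. The pads swing forward as they close: fully open they stand 13 mm farther back than shut.
Start: joints at [1.19, 0.313, 0.046, 1.304, 0, 1.431], TCP at [0.137, 0.558, 0.304] pointing down, gripper open.
Joint ranges: [-2.76, 2.76], [-0.86, 1.69], [-1.03, 1.26], [-2.2, 2.34], [-1.47, 1.5], [-3.14, 3.14]. Speed limits (rad/s): [2.57, 2.57, 3.14, 3.14, 3.14, 3.14].

## Interface

Orientations are given as a unit quaternion [x, y, z, w].
In Python, from plant import status, optics, hand_in gives the robot as it stands. The module is installed in compiled form; this text tells all that it offers.
- The arm moves only by the shell command python3 -m inch 'ROWS' [OPENING]. ROWS is JSON, a list of rows, each a list of 6 numbers: the shift along the tool's x, y, z in m, then the turn, a rotation vector about the tool's x, y, z in rad. In form: [[x, y, z, ax, ay, az], ...]. A call has 1 to 12 rows; each row is the pose to reach, as a shift and turn from the pose commanded when the call began, along the tool's axes at that moment; what a row does not reach only later rows make up. A row lasts 1/10 s, in which the tool goes at most 50 mm and 8.59 degrees, less where a joint would pass 70% of its speed; a pose out of reach is approached as far as the arm can. A call with a gripper value outside its range is refused whole. OPENING is the gripper command: -1 is shut, 1 is fully open, values between are in proportion, set as the call begins (- or left out, the last holds). The fingers move at their own pace and stop on an object; the grip force is fixed at half the most. Time passes only in rows, so rows that repeat a pose let the fingers close. It gives the time, the measured TCP pose, the force, the opening and the grip force at its end, in the units of the state.
- status.read_state(): the state, without advancing time (a new reading comes with each control period).
- optics.camera(name): name is "scene" or "top" or "wrist"; returns the picture (420x560x3 uint8, red, green, blue); there is no depth.
- optics.camera_params(name): a dict with "fx", "fy", "cx", "cy" (pixels), "pose" (4x4, takes a point from camera to world coordinates); the wrist camera has in their place "mount" (4x4, takes a point from camera to tool coordinates, whose origin is the TCP and whose axes are the flange's). Camera axes: x right, y down, z forward; pixel columns grow to the right and rows downward; lengths in m; the calibration is good to about 2 mm. A picture is of the moment at which its call begins: read the wrist's pose just before it. camera_params takes no time and is no camera call.
- hand_in(): hands the job in; it is judged then, once.
The state is a dict: "t": time; "qpos": joint angles; "joint_velocities": joint speeds; "joint_torque": joint torques, N m; "position": TCP position; "orientation": TCP orientation; "force": force on the tool from outside, world axes, zero at the start; "moment": the same for the moment, N m; "opening": opening from 0.0 (shut) to 1.0 (fully open); "grasp_force": force on a finger pad.
Only numpy, scipy, OpenCV 4.12 (cv2) and the standard library are available. Lean on these libraries where they do the work, as an engineer would, in place of code of your own. Each camera call takes 0.05 s, during which the arm holds its last target. There are 200 camera calls.

## Working session

There is one attempt and no reset: what is moved stays moved. The work goes in short steps, Python scripts to look and compute and a shell command to move; the robot and the scene stay as the last step left them, time stands still between calls to the robot, and variables do not carry over. Pictures are saved under pics/ and viewed, at most 10 in all, crops included, and the job is handed in when it is done.

```bash
mkdir -p pics
python3 - <<'E'
from plant import status, optics
import cv2,numpy as np
s=status.read_state();print(s['t'],s['position'],s['orientation'],s['opening'])
for n in ['top','scene']:
    im=optics.camera(n);cv2.imwrite(f'pics/{n}0.png',im[...,::-1])
    p=optics.camera_params(n);print(n,p['fx'],p['fy'],p['cx'],p['cy'],np.round(p['pose'],4).tolist())
p=optics.camera_params('wrist');print(p['fx'],np.round(p['mount'],4).tolist())
E
```

```text
0.0 [0.13698668 0.5580455  0.30302219] [ 1.20120829e-01  9.92758862e-01 -8.79473600e-04 -2.35469523e-04] 1.0035518620974235
top 403.1926050130637 403.1926050130637 280.03245676539467 213.20523943831915 [[-0.0266, -0.9957, 0.089, 0.5554], [-0.9996, 0.0269, 0.0016, -0.014], [-0.004, -0.0889, -0.996, 1.0241], [0.0, 0.0, 0.0, 1.0]]
scene 421.90167077587984 421.90167077587984 271.3306087400854 211.04123680559212 [[0.4946, 0.6049, -0.624, 1.1975], [0.8691, -0.3428, 0.3565, -0.3176], [0.0017, -0.7187, -0.6953, 0.6749], [0.0, 0.0, 0.0, 1.0]]
323.22497571616196 [[-0.0012, -0.9474, -0.32, 0.0828], [1.0, -0.0011, -0.0006, -0.0003], [0.0002, -0.32, 0.9474, -0.0712], [0.0, 0.0, 0.0, 1.0]]
```

View pics/top0.png

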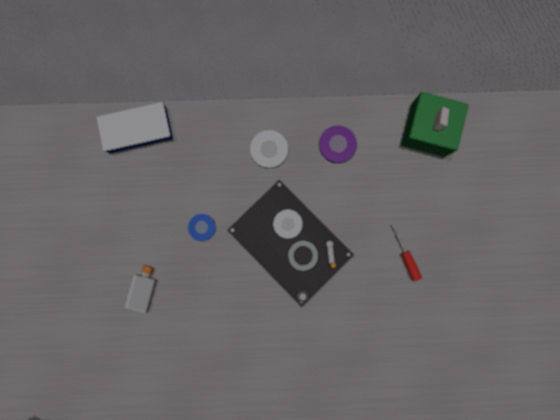

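View pics/scene0.png

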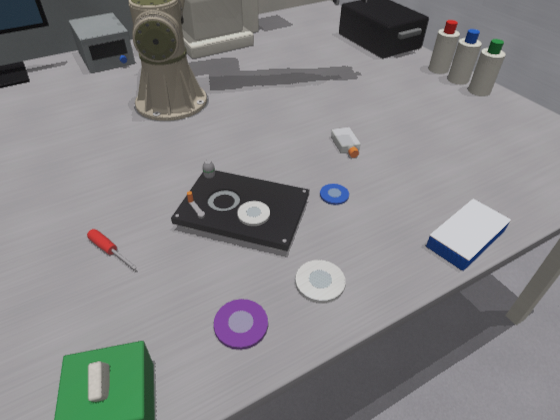

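Insert candidates in the top view are white on the stage (288,224), larger white on the table (269,149), purple (338,144) and blue (202,228). Excluding blue and purple, the smaller one is the disc on the stage. Next I'll measure it and confirm it in an enlarged crop.

```bash
cat > h.py <<'E'
import numpy as np,cv2
from plant import status,optics
from scipy.spatial.transform import Rotation as R
def cam(n):
    p=optics.camera_params(n)
    if n=='wrist':
        s=status.read_state();T=np.eye(4);T[:3,:3]=R.from_quat(s['orientation']).as_matrix();T[:3,3]=s['position']
        P=T@np.array(p['mount'])
    else: P=np.array(p['pose'])
    return p,P
def px2w(c,u,v,z):
    p,P=c;d=P[:3,:3]@np.array([(u-p['cx'])/p['fx'],(v-p['cy'])/p['fy'],1]);o=P[:3,3]
    return o+d*(z-o[2])/d[2]
def w2px(c,X):
    p,P=c;q=P[:3,:3].T@(np.asarray(X)-P[:3,3]);return q[0]/q[2]*p['fx']+p['cx'],q[1]/q[2]*p['fy']+p['cy']
E
python3 - <<'E'
from h import *
im=cv2.imread('pics/top0.png');c=cam('top')
g=im.max(2)
m=np.zeros_like(g);m[175:312,222:360]=(g[175:312,222:360]<60)
cs=cv2.findContours(m,cv2.RETR_EXTERNAL,cv2.CHAIN_APPROX_NONE)[0];k=max(cs,key=cv2.contourArea)
r=cv2.minAreaRect(k);print(r);b=cv2.boxPoints(r)
W=np.array([px2w(c,*q,.04) for q in b]);print(W.round(4),np.linalg.norm(W[1]-W[0]),np.linalg.norm(W[2]-W[1]))
C=W.mean(0);print('C',C)
m2=((g>110)*255).astype(np.uint8)
for name,(u,v),z in [('insert',(288,224),.048),('recess',(303,255),.04)]:
    q=np.zeros_like(m2);cv2.circle(q,(u,v),19,255,-1);q&=(cv2.threshold(g,75,255,0)[1])
    k=max(cv2.findContours(q,cv2.RETR_EXTERNAL,cv2.CHAIN_APPROX_NONE)[0],key=cv2.contourArea)
    (a,b2),rad=cv2.minEnclosingCircle(k);X=px2w(c,a,b2,z);print(name,a,b2,rad,X,rad*2*(1.02-z)/403)
for n,(u,v),z in [('pivot',(330,243),.0475),('knob',(334,266),.07),('obj',(303,296),.08)]: print(n,px2w(c,u,v,z))
cv2.imwrite('pics/crop0.png',cv2.resize(im[170:315,220:365],None,fx=4,fy=4,interpolation=cv2.INTER_CUBIC))
E
```

```text
((289.7500305175781, 242.75001525878906), (105.35890197753906, 72.12489318847656), 45.0)
[[ 0.6033  0.1182  0.04  ]
 [ 0.7258 -0.0096  0.04  ]
 [ 0.5381 -0.1855  0.04  ]
 [ 0.4196 -0.058   0.04  ]] 0.1770468360334394 0.25726783125313063
C [ 0.57168468 -0.0337115   0.04      ]
insert 287.3984680175781 223.5785369873047 15.108999252319336 [ 0.61694493 -0.02959331  0.048     ] 0.07288311301863223
recess 302.67022705078125 255.08935546875 15.14793586730957 [ 0.53986663 -0.06461275  0.04      ] 0.07367234317599691
pivot [ 0.56725758 -0.13109861  0.0475    ]
knob [ 0.51292833 -0.13575491  0.07      ]
obj [ 0.44659898 -0.06034736  0.08      ]
```

View pics/crop0.png

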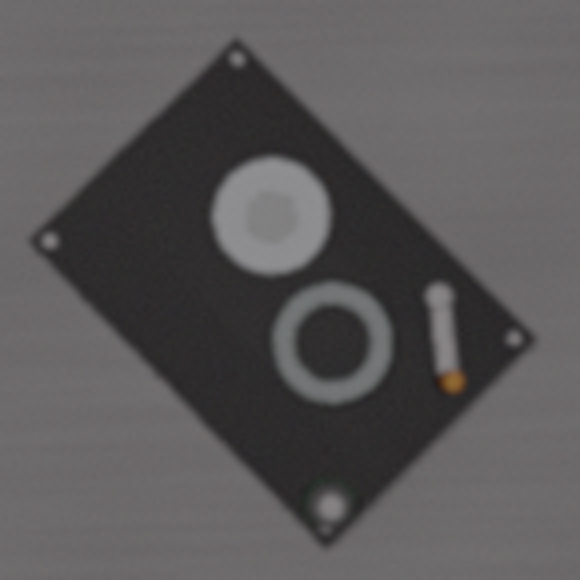

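The crop confirms it: the insert is the pale disc with the window at crop (271,215), the recess ring is at (333,342), the knob at (453,381), the pivot at (439,296) and the objective at (330,505). The sizes match (about 71 and 74 mm; stage 177 x 257 mm), and the recess and pivot lie where the stage frame puts them. I'll go behind the insert with the tool's x along the push, so that the two half-open fingers cradle the disc.

```bash
python3 -m inch '[[-0.649,-0.422,0.083,0,0,-0.668],[-0.649,-0.422,0.083,0,0,-0.668],[-0.649,-0.422,0.083,0,0,-0.668],[-0.649,-0.422,0.083,0,0,-0.668],[-0.649,-0.422,0.083,0,0,-0.668],[-0.649,-0.422,0.083,0,0,-0.668],[-0.649,-0.422,0.083,0,0,-0.668],[-0.649,-0.422,0.083,0,0,-0.668],[-0.649,-0.422,0.083,0,0,-0.668],[-0.649,-0.422,0.083,0,0,-0.668],[-0.649,-0.422,0.083,0,0,-0.668],[-0.649,-0.422,0.083,0,0,-0.668]]' 0
cat >> h.py <<'E'
def rel(target,ang):
    "tool-frame shift/turn to put TCP at target, pointing down, tool x at world angle ang (rad)"
    s=status.read_state();M=R.from_quat(s['orientation'])
    G=R.from_matrix(np.array([[np.cos(ang),np.sin(ang),0],[np.sin(ang),-np.cos(ang),0],[0,0,-1]]))
    return M.inv().apply(np.array(target)-s['position']).round(4),(M.inv()*G).as_rotvec().round(4)
E
python3 -c "
from h import *
print(rel([.667,-.007,.22],np.radians(204.5)))"
```

```text
t: 1.3
position: [0.5346, 0.1343, 0.2413]
orientation: [-0.212, 0.977, 0.0, -0.0]
force: [1.0, 0.7, -0.0]
opening: 0.496
grasp_force: 0.0
(array([-0.062 , -0.1835,  0.0213]), array([ 0.0004, -0.0003, -0.0006]))
```

```bash
python3 -m inch '[[-0.062,-0.1835,0.021,0,0,0],[-0.062,-0.1835,0.021,0,0,0],[-0.062,-0.1835,0.021,0,0,0],[-0.062,-0.1835,0.021,0,0,0],[-0.062,-0.1835,0.021,0,0,0],[-0.062,-0.1835,0.021,0,0,0],[-0.062,-0.1835,0.021,0,0,0]]'
python3 - <<'E'
from h import *
c=cam('wrist');im=optics.camera('wrist');cv2.imwrite('pics/w1.png',im[...,::-1])
print(status.read_state()['position'],rel([.667,-.007,.22],np.radians(204.5)))
for n,X in [('insert',(.617,-.0296,.048)),('recess',(.54,-.0646,.04)),('pivot',(.567,-.129,.0475)),('knob',(.513,-.1358,.07))]: print(n,w2px(c,X))
E
```

```text
t: 2.0
position: [0.6653, -0.0045, 0.2204]
orientation: [-0.212, 0.977, 0.0, -0.001]
force: [-0.1, 0.0, 0.0]
opening: 0.502
grasp_force: 0.0
[ 0.66529916 -0.00412032  0.22091126] (array([-0.0004, -0.0033,  0.0009]), array([ 0.0006, -0.0005,  0.0007]))
insert (np.float64(273.2153798016558), np.float64(135.44847250894753))
recess (np.float64(272.8372423314141), np.float64(8.303993970357084))
pivot (np.float64(166.69430220856873), np.float64(1.8106553767984224))
knob (np.float64(172.66524923254264), np.float64(-119.6672733139176))
```

View pics/w1.png

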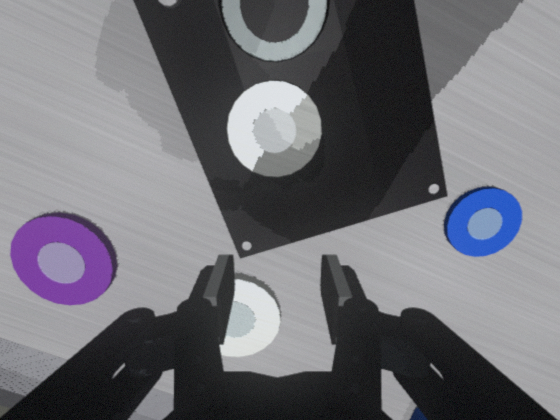

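The wrist view shows the insert at (275,129), within 6 px of the prediction and in line with the recess at (275,8). The fingertips are centred near column 279. I'll shift y by −3 mm, then descend and find the tip height by touch.

```bash
python3 -m inch '[[0,-0.003,0.03,0,0,0],[0,-0.003,0.06,0,0,0],[0,-0.003,0.09,0,0,0],[0,-0.003,0.098,0,0,0],[0,-0.003,0.098,0,0,0],[0,-0.003,0.098,0,0,0]]'
python3 -m inch '[[0,0,0.001,0,0,0],[0,0,0.002,0,0,0],[0,0,0.003,0,0,0],[0,0,0.004,0,0,0],[0,0,0.005,0,0,0],[0,0,0.005,0,0,0]]'
python3 - <<'E'
from h import *
c=cam('wrist');im=optics.camera('wrist');cv2.imwrite('pics/w2.png',im[...,::-1])
s=status.read_state();print(s['position'],s['force'],rel([.667,-.007,.11],np.radians(204.5)))
E
```

```text
t: 2.65
position: [0.6679, -0.0073, 0.1246]
orientation: [-0.212, 0.977, -0.0, 0.001]
force: [0.4, 0.3, -0.3]
opening: 0.499
grasp_force: 0.0
t: 3.25
position: [0.6672, -0.008, 0.1175]
orientation: [-0.212, 0.977, 0.0, -0.0]
force: [-0.4, -0.1, 0.2]
opening: 0.502
grasp_force: 0.0
[ 0.66723408 -0.00791737  0.11762335] [-0.47726501  0.43182485 -0.94884855] (array([-0.0002,  0.0009,  0.0076]), array([ 0.0003, -0.0003, -0.0004]))
```

View pics/w2.png

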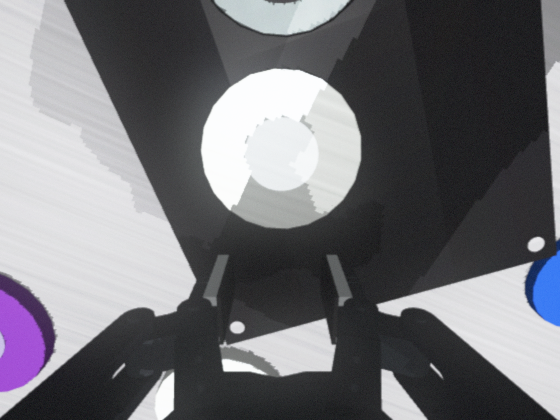

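The disc at (281,148) is centred between the fingers (about column 278), and the recess is straight ahead. I'll feel down to the stage.

```bash
python3 -m inch '[[0,0,0.001,0,0,0],[0,0,0.002,0,0,0],[0,0,0.003,0,0,0],[0,0,0.003,0,0,0]]'
python3 -m inch '[[0,0,0.001,0,0,0],[0,0,0.0015,0,0,0],[0,0,0.002,0,0,0],[0,0,0.002,0,0,0]]'
```

```text
t: 3.7
position: [0.6672, -0.0079, 0.1145]
orientation: [-0.212, 0.977, 0.0, -0.0]
force: [-1.0, -0.5, -1.0]
opening: 0.499
grasp_force: 0.0
t: 4.1
position: [0.6673, -0.0079, 0.1127]
orientation: [-0.212, 0.977, 0.0, -0.0]
force: [0.3, 0.3, -0.1]
opening: 0.499
grasp_force: 0.0
```

```bash
python3 -m inch '[[0,0,0.0005,0,0,0],[0,0,0.001,0,0,0],[0,0,0.001,0,0,0]]'
python3 -m inch '[[0,0,0.0005,0,0,0],[0,0,0.001,0,0,0],[0,0,0.001,0,0,0]]'
python3 -m inch '[[0,0,0.0005,0,0,0],[0,0,0.001,0,0,0],[0,0,0.001,0,0,0]]'
```

```text
t: 4.4
position: [0.6673, -0.0079, 0.1117]
orientation: [-0.212, 0.977, 0.0, -0.0]
force: [0.6, 0.4, 1.1]
opening: 0.498
grasp_force: 0.0
t: 4.7
position: [0.6674, -0.0079, 0.1108]
orientation: [-0.212, 0.977, 0.0, 0.0]
force: [0.2, 0.2, -0.2]
opening: 0.499
grasp_force: 0.0
t: 5.0
position: [0.6674, -0.0079, 0.1108]
orientation: [-0.212, 0.977, -0.0, 0.0]
force: [-2.7, -0.5, 6.0]
opening: 0.5
grasp_force: 2.9
```

Contact is at TCP z ≈ 0.1105. I'll lift 3 mm so the tips ride about 2.5 mm above the stage, then push 80 mm forward and look.

```bash
python3 -m inch '[[0,0,-0.0032,0,0,0],[0.008,0,-0.0032,0,0,0],[0.016,0,-0.0032,0,0,0],[0.024,0,-0.0032,0,0,0],[0.032,0,-0.0032,0,0,0],[0.04,0.0005,-0.0032,0,0,0],[0.048,0.0005,-0.0032,0,0,0],[0.056,0.001,-0.0032,0,0,0],[0.064,0.001,-0.0032,0,0,0],[0.072,0.001,-0.0032,0,0,0],[0.08,0.001,-0.0032,0,0,0],[0.08,0.001,-0.0032,0,0,0]]'
python3 - <<'E'
from h import *
c=cam('wrist');im=optics.camera('wrist');cv2.imwrite('pics/w3.png',im[...,::-1])
s=status.read_state();print(s['position'],s['force'],rel([.54,-.0646,.113],np.radians(204.5)),w2px(c,(.54,-.0646,.04)))
E
```

```text
t: 6.2
position: [0.593, -0.0405, 0.113]
orientation: [-0.212, 0.977, 0.0, -0.0]
force: [0.2, -0.0, -0.1]
opening: 0.503
grasp_force: 0.0
[ 0.59364209 -0.04038174  0.11310512] [0.23535504 0.02041902 0.96959875] (array([0.0589, 0.0002, 0.0001]), array([ 0.0001, -0.0001, -0.0009])) (np.float64(277.30033731324824), np.float64(152.96535212666774))
```

View pics/w3.png

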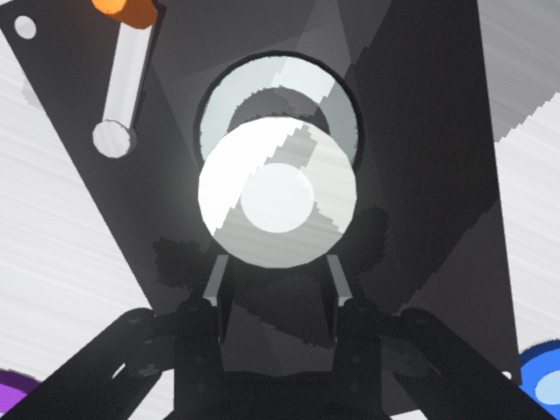

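The insert at (277,191) overlaps the recess rim, whose centre is near (279,134), so it's on line laterally. I'll work out the remaining distance.

Run:
```python
from h import *
c=cam('wrist');s=status.read_state();M=R.from_quat(s['orientation']).inv()
for n,u,v,z in [('ins',277,191,.048),('rec',279,134,.04),('rectop',278,51,.04),('insbot',277,267,.048),('pivot',114,139,.0475)]:
    X=px2w(c,u,v,z);print(n,X.round(4),M.apply(X-s['position']).round(4))
```

```text
ins [ 0.5548 -0.0583  0.048 ] [ 0.0428 -0.0002  0.0651]
rec [ 0.5328 -0.0672  0.04  ] [0.0665 0.0007 0.0731]
rectop [ 0.5027 -0.0814  0.04  ] [0.0997 0.0003 0.0731]
insbot [ 0.5891 -0.0427  0.048 ] [ 0.0051 -0.0002  0.0651]
pivot [ 0.5624 -0.1297  0.0475] [ 0.0654 -0.0684  0.0656]
```

About 20–24 mm remains. Overrunning is harmless because the tips pass above a seated insert, so I'll push slowly.

```bash
python3 -m inch '[[0.005,0,0,0,0,0],[0.009,0,0,0,0,0],[0.012,0,0,0,0,0],[0.014,0,0,0,0,0],[0.016,0,0,0,0,0],[0.018,0,0,0,0,0],[0.019,0,0,0,0,0],[0.02,0,0,0,0,0],[0.021,0,0,0,0,0],[0.022,0,0,0,0,0],[0.023,0,0,0,0,0],[0.023,0,0,0,0,0]]'
python3 - <<'E'
from h import *
c=cam('wrist');im=optics.camera('wrist');cv2.imwrite('pics/w4.png',im[...,::-1])
s=status.read_state();print(s['position'],s['force'])
E
```

```text
t: 7.45
position: [0.573, -0.0497, 0.1129]
orientation: [-0.212, 0.977, 0.0, -0.0]
force: [0.8, -0.3, -0.1]
opening: 0.502
grasp_force: 0.0
[ 0.57303142 -0.04970166  0.1129429 ] [-0.86249185  0.36897438 -0.84711779]
```

View pics/w4.png

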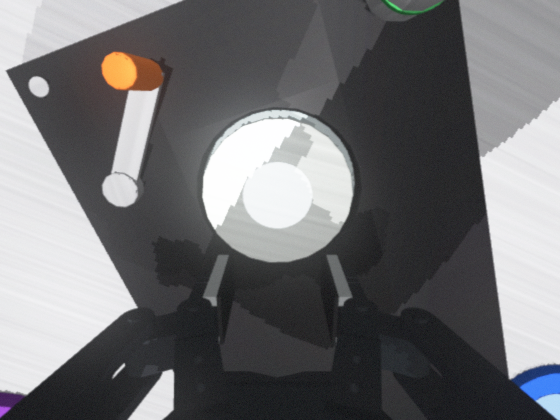

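The insert at (278,188) is nearly in: a thin crescent of recess floor shows at the far side (278,114), so the trailing edge may still be up. I'll push a few millimetres more.

```bash
python3 -m inch '[[0.001,0,0,0,0,0],[0.002,0,0,0,0,0],[0.003,0,0,0,0,0],[0.004,0,0,0,0,0],[0.005,0,0,0,0,0],[0.006,0,0,0,0,0],[0.006,0,0,0,0,0]]'
python3 - <<'E'
from h import *
c=cam('wrist');im=optics.camera('wrist');cv2.imwrite('pics/w5.png',im[...,::-1])
s=status.read_state();print(s['position'],s['force'])
E
```

```text
t: 8.2
position: [0.5676, -0.0522, 0.113]
orientation: [-0.212, 0.977, 0.0, -0.0]
force: [-0.6, 1.2, 0.6]
opening: 0.501
grasp_force: 0.0
[ 0.56766953 -0.05216466  0.1130299 ] [-0.86646605  0.15380487 -0.31600355]
```

View pics/w5.png

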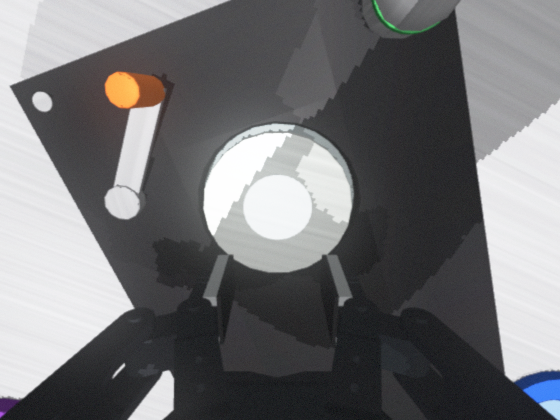

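The stage has moved on in view but the insert stayed in the recess: its centre is at (278,200), the fingers now overlap its near edge, and its apparent width has shrunk to the seated value (about 150 px). It is seated. I'll lift off, shut the gripper and plan the clip arc.

```bash
python3 - <<'E'
from h import *
c=cam('wrist')
k=px2w(c,122,90,.07);p=px2w(c,122,203,.0475);print(k,p,np.linalg.norm((k-p)[:2]),np.degrees(np.arctan2(*(k-p)[1::-1])))
print('inch start',rel([.5355,-.168,.125],np.radians(204.5)))
M=R.from_quat(status.read_state()['orientation']).inv()
P=lambda a:np.array([.567+.05*np.cos(a),-.129+.05*np.sin(a),0])
for a in [231,215,200,185,170,155,140,132,127,122]: print(a,M.apply(P(np.radians(a))-P(np.radians(231))).round(4)[:2])
E
python3 -m inch '[[0,0,-0.03,0,0,0],[0,0,-0.06,0,0,0],[0,0,-0.06,0,0,0],[0,0,-0.06,0,0,0]]' -1
```

```text
[ 0.51228033 -0.13427964  0.07      ] [ 0.56255877 -0.13067129  0.0475    ] 0.05040775584352431 -175.8950754712767
inch start (array([ 0.0773, -0.0921, -0.012 ]), array([ 0.0001,  0.0001, -0.0005]))
231 [0. 0.]
215 [0.0044 0.0132]
200 [0.0051 0.0262]
185 [0.0024 0.039 ]
170 [-0.0035  0.0506]
155 [-0.0122  0.0603]
140 [-0.0232  0.0674]
132 [-0.0297  0.07  ]
127 [-0.0339  0.0711]
122 [-0.0382  0.0719]
t: 8.65
position: [0.5683, -0.0523, 0.1737]
orientation: [-0.212, 0.977, -0.0, 0.001]
force: [-0.4, 0.6, -0.0]
opening: 0.001
grasp_force: 0.0
```

Both cameras agree on the clip (radius 50.4 mm, knob near (0.512,-0.134)). I'll take the shut fingers to behind the knob and lower them.

```bash
python3 -m inch '[[0.03,-0.036,0,0,0,0],[0.06,-0.072,0,0,0,0],[0.077,-0.092,0,0,0,0],[0.077,-0.092,0,0,0,0],[0.077,-0.092,0.025,0,0,0],[0.077,-0.092,0.0485,0,0,0],[0.077,-0.092,0.0485,0,0,0],[0.077,-0.092,0.0485,0,0,0]]'
python3 - <<'E'
from h import *
print(status.read_state()['position'],w2px(cam('wrist'),(.5123,-.134,.07)))
im=optics.camera('wrist');cv2.imwrite('pics/w6.png',im[...,::-1])
E
```

```text
t: 9.45
position: [0.5351, -0.1668, 0.1237]
orientation: [-0.212, 0.977, 0.001, -0.001]
force: [0.4, -0.2, 0.6]
opening: 0.004
grasp_force: 0.0
[ 0.53513597 -0.16681972  0.12367499] (np.float64(366.34202766939677), np.float64(275.8325760393336))
```

View pics/w6.png

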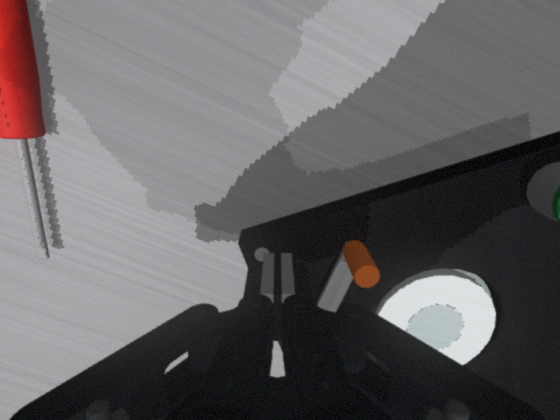

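The knob's top is at (366,277), exactly where predicted, just right (tool +y) of the shut fingers. Now I'll push round the arc.

```bash
python3 -m inch '[[0.0025,0.0065,0,0,0,0],[0.0045,0.013,0,0,0,0],[0.005,0.0195,0,0,0,0],[0.005,0.026,0,0,0,0],[0.004,0.0325,0,0,0,0],[0.0025,0.039,0,0,0,0],[0,0.045,0,0,0,0],[-0.0035,0.0505,0,0,0,0],[-0.0075,0.056,0,0,0,0],[-0.012,0.06,0,0,0,0],[-0.0175,0.0645,0,0,0,0],[-0.0175,0.0645,0,0,0,0]]'
python3 -m inch '[[-0.006,0.003,0,0,0,0],[-0.009,0.0045,0,0,0,0],[-0.012,0.0055,0,0,0,0],[-0.014,0.006,0,0,0,0],[-0.016,0.0065,0,0,0,0],[-0.018,0.007,0,0,0,0],[-0.018,0.007,0,0,0,0]]'
python3 - <<'E'
from h import *
s=status.read_state();print(s['force'],s['position'],w2px(cam('wrist'),(.548,-.083,.07)))
im=optics.camera('wrist');cv2.imwrite('pics/w7.png',im[...,::-1])
E
```

```text
t: 10.7
position: [0.525, -0.1007, 0.1243]
orientation: [-0.213, 0.977, 0.001, -0.0]
force: [0.3, 0.3, -0.1]
opening: -0.001
grasp_force: 0.0
t: 11.4
position: [0.5323, -0.0925, 0.1238]
orientation: [-0.21, 0.978, -0.004, -0.009]
force: [-20.2, -22.7, 10.9]
opening: 0.001
grasp_force: 14.2
[-20.19140946 -22.65513973  10.92183637] [ 0.53233336 -0.09253357  0.12384903] (np.float64(283.01941069542085), np.float64(325.5962946202299))
```

View pics/w7.png

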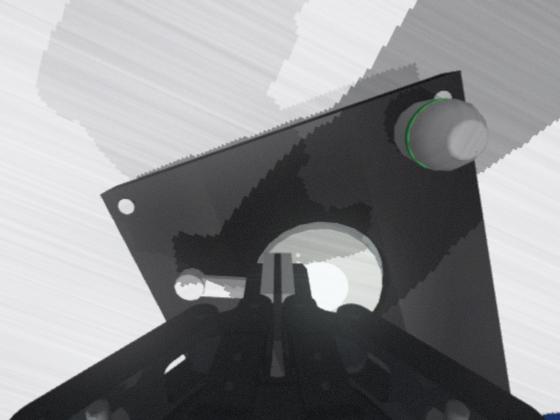

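The 30 N reaction shows the clip is against its stop; its arm runs from the pivot (190,287) towards the insert. I'll back off, lift clear and check the result numerically.

```bash
python3 -m inch '[[0.01,-0.002,0,0,0,0],[0.022,-0.004,0,0,0,0],[0.022,-0.004,-0.03,0,0,0],[0.022,-0.004,-0.08,0,0,0],[0.022,-0.004,-0.12,0,0,0],[0.022,-0.004,-0.12,0,0,0]]'
python3 -m inch '[[-0.05,0,-0.02,0,0,0],[-0.1,0,-0.04,0,0,0],[-0.14,0.03,-0.04,0,0,0],[-0.16,0.08,-0.04,0,0,0],[-0.18,0.12,-0.04,0,0,0],[-0.18,0.16,-0.04,0,0,0],[-0.18,0.2,-0.04,0,0,0],[-0.18,0.2,-0.04,0,0,0],[-0.18,0.2,-0.04,0,0,0]]'
python3 - <<'E'
from h import *
s=status.read_state();print(s['position'],s['force'])
for n in ['top','scene']:
    c=cam(n);im=optics.camera(n);hsv=cv2.cvtColor(im,cv2.COLOR_RGB2HSV)
    m=cv2.inRange(hsv,(5,120,70),(20,255,255))
    N,_,st,ce=cv2.connectedComponentsWithStats(m)
    for i in range(1,N):
        if st[i,4]>5:
            k=px2w(c,*ce[i],.063);d=k[:2]-[.567,-.129];print(n,st[i,4],ce[i].round(1),k.round(4),np.linalg.norm(d),np.degrees(np.arctan2(d[1],d[0])))
    if n=='top':
        g=im.max(2);q=np.zeros_like(g);cv2.circle(q,(303,255),20,255,-1);q&=cv2.threshold(g,75,255,0)[1]
        print(g[235:276:3,283:325:3])
    print('knob expected',w2px(c,(.548,-.083,.063)))
E
```

```text
t: 12.05
position: [0.523, -0.1015, 0.2507]
orientation: [-0.212, 0.977, -0.003, 0.005]
force: [0.6, -1.4, 1.3]
opening: -0.003
grasp_force: 0.0
t: 12.95
position: [0.6005, 0.1571, 0.284]
orientation: [-0.213, 0.977, 0.0, -0.0]
force: [0.5, -0.5, -0.1]
opening: -0.003
grasp_force: 0.0
[0.60052106 0.15707654 0.28398663] [ 0.4809771  -0.47242607 -0.06924896]
top 8 [310.9 251.9] [ 0.5473 -0.0831  0.063 ] 0.049931783235673786 113.24340081641306
[[ 53  52  52  53  53  53  53  51  51  52  49  49  49  49]
 [ 52  53  52  54  53  51  50  49  50  50  52  50  51  49]
 [ 49  53  52  52  65 115 145 147 122  68  49  49  49  46]
 [ 45  53  52  91 151 155 154 154 156 153 101  44  55  98]
 [ 43  50  64 150 155 154 150 150 154 155 150 120 144 147]
 [ 46  45 116 155 155 146 140 139 144 139 147 146 129  95]
 [ 45  44 133 154 154 142 141 139 134 139 143 145  48  51]
 [ 45  43 134 154 153 141 141 140 139 150 155 150  48  52]
 [ 44  42 115 155 155 145 142 140 146 154 155 136  47  50]
 [ 43  43  67 151 154 154 154 153 155 154 154  90  50  51]
 [ 44  42  45 105 152 155 155 154 155 154 123  48  52  52]
 [ 45  42  47  51  96 135 141 147 138  99  47  52  52  51]
 [ 43  44  43  52  50  52  60  64  50  50  51  51  48  49]
 [ 43  44  44  50  49  50  52  53  52  50  51  52  49  50]]
knob expected (np.float64(310.814140249159), np.float64(251.57793541366516))
scene 78 [353.  151.6] [0.5653 0.273  0.063 ] 0.40202073910885233 90.23984878303423
scene 43 [216.3 197. ] [ 0.5519 -0.0857  0.063 ] 0.04589634556215245 109.20287700199769
knob expected (np.float64(216.7037827071456), np.float64(195.56519446140305))
```

The knob is at its stop (113° against 112.4° expected), the insert is centred in the recess, and the hand is clear.

```bash
python3 -c "
from plant import hand_in;print(hand_in())"
```

```text
the job is handed in; nothing more can be done
None
```

The job is handed in: the insert looks flush in the recess in the camera images, the clip is at its stop over it, and the hand is clear; the hand-in returned no verdict.

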